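# Reset the depth stop of a probe stand

### The arm

A 6-joint arm with a two-finger parallel gripper is mounted at the origin on the work surface. World frame = base frame: x ahead of the robot, y to its left, z up, the work surface at z = 0. Lengths are in mm, angles in rad, forces in N, time in s.
With the tool pointing down it reaches from about 275 to 825 mm from the base axis. Payload 4.9 kg.
Tool frame: the origin (TCP) lies at the very end of the fingers, on their centre line; the grasp point (between the pads) lies 19 mm behind it; z points along the fingers, y is the line along which they close (so a half turn about z gives the same grasp; the last joint's range is limited). The gripper opens to 85 mm and grips with 20 to 120 N. Pads are 22 mm wide; open, the fingers measure 114 mm over their backs; the gripper's body (76 mm by 85 mm) begins 54 mm behind the grasp point. The pads swing forward as they close: fully open they stand 13 mm farther back than shut.
Start: joints at [-1.355, 0.326, -0.193, 1.052, 0, 1.437], TCP at [188.503, -516.706, 231.281] pointing down, gripper open.
Joint ranges: [-2.65, 2.65], [-0.97, 1.79], [-1.3, 1.35], [-1.93, 2.1], [-1.47, 1.37], [-3.14, 3.14]. Speed limits (rad/s): [2.57, 2.57, 3.14, 3.14, 3.14, 3.14].

### API

Orientations are given as [roll, pitch, yaw] about the fixed x, y, z axes, in that order (R = Rz(yaw) Ry(pitch) Rx(roll)).
In Python, from bench import bot, solve_ik, imaging gives the robot as it stands. Calls block until the motion is done:
- bot.move_ptp(position, orientation): joint-space move of the TCP to a pose.
- bot.movel(position, rot=None, max_speed=150, threshold=None): straight line of the TCP; rot=None keeps the orientation; max_speed is the mean speed in mm/s. With threshold (N) it stops when the force on the tool has changed by that much, and returns True; else False.
- bot.move_j(angles): joint-space move.
- bot.grip(opening, effort=None): opening from 0.0 (shut) to 1.0 (fully open); effort is the grip in N (None keeps the last); returns when the fingers have stopped.
- bot.dwell(seconds).
- solve_ik(position, orientation): joint angles nearest the present ones, or None.
- bot.get_state(): the state.
- imaging.capture(name): name is "scene" or "side" or "wrist"; returns the picture (480x640x3 uint8, blue, green, red); there is no depth.
- imaging.camera_model(name): a dict with "K" (3x3 intrinsics, pixels), "position" and "rotation" of the camera in the world. Camera axes: x right, y up, looking along -z (the intrinsics and any distortion apply to the point x, -y, -z); pixel columns grow to the right and rows downward; lengths in mm; the calibration is good to about 2 mm. The wrist camera is an equidistant fisheye: a pixel r from the principal point sees the ray r / f radians off the axis. A picture is of the moment at which its call begins: read the wrist's pose just before it. camera_model takes no time and is no camera call; for the wrist camera it gives the pose at the moment of the call.
A pose or a line that the arm cannot do raises bot.IKError and nothing moves.
- bot.sign_off(): hands the job in; it is judged then, once.
The state is a dict: "t": time; "qpos": joint angles; "joint_velocities": joint speeds; "effort": joint torques, N m; "tcp_pos": TCP position; "orientation": TCP orientation; "contact_force": force on the tool from outside, world axes, zero at the start; "wrist_torque": the same for the moment, N m; "opening": opening from 0.0 (shut) to 1.0 (fully open); "gripper_force": force on a finger pad.
Only numpy, scipy, OpenCV 4.12 (cv2) and the standard library are available. Lean on these libraries where they do the work, as an engineer would, in place of code of your own. Each camera call takes 0.05 s, during which the arm holds its last target. There are 200 camera calls.

### The job

The depth stop on the white probe stand has to be reset to the white setting block under its spindle. Slacken the steel lock nut by swinging its red-pinned handle anticlockwise (seen from above), turn the blue wing knob clockwise until you feel the spindle's foot bear snugly, not hard, on the block, then swing the handle clockwise until the nut is firmly tight again, without forcing it. Let go of everything, and leave the beaker, the reagent bottle and the lying probe where they are.

Things in the scene. Friction and masses are not known exactly. Their poses are not given: they have to be found in the camera images.
- stand: White C-shaped probe stand fixed to the bench. Origin at bench level on the upright axis shared by nut, spindle and knob; z up. Base plate 240 x 160 x 14 mm, reaching from 75 mm on the -x side of the axis to 165 mm on the +x side; column (44 x 70 mm) 125 mm from the axis on the +x side; arm 64 mm wide over the axis, its top 130 mm above the bench.
- nut: Steel lock nut, 52 mm dia, 18 mm tall. Origin on the stand's axis at its underside, about 145 mm above the bench, z up. Its handle is a flat bar (16 wide, top 161 mm above the bench) along the nut's own -x axis, with an upright 12 mm red pin 85 mm from the axis. Starts tight. Anticlockwise from above slackens it (slack after 0.35 to 0.6 rad; end stop beyond 1.1 rad); clockwise tightens.
- pin_grip (a point): Point in the nut's red pin, 12 mm below its top, about 191 mm above the bench. A slack nut, moved in small steps, holds against 0 to 2 N here. From first resistance the clamp builds up to 70 N in about 0.5 rad. Highest (jerky) push along the arc felt here while tightening: about 6 N at 20 N clamp, 9 N at 50 N (firm), 12 N at 80 N (good), 18 N at 130 N (forced). It stays tight when let go.
- washer: Brass washer (54 mm dia, 5 mm) under the nut, kept from turning by a key, resting on the spindle's flange. The tight nut clamps it there, which holds the spindle. As the spindle goes down the washer follows, so the nut must then be turned 0.5 to 1.2 rad farther clockwise than it first stood.
- spindle: Upright screw spindle with a blue wing knob on top. Origin on the stand's axis at the underside of its foot (a 30 mm dia steel disc, about 75 mm above the bench), z up. Clockwise from above lowers it 5 mm per rad; it stays where it is left. The wing is a flat bar 56 mm long (spindle's x axis), 12 mm thick (its y axis), 28 mm tall, from 185 to 213 mm above the bench.
- knob_grip (a point): Centre of the blue wing, on the axis, about 199 mm above the bench. With the nut slack, the torque held after each small turn (0.07 rad) stays within 0.05 N m of its first values. Once the sprung foot meets the block its force grows to 30 N in about 0.35 rad (55 N: 0.55 rad), and that torque rises: by about 0.2 N m at 15 to 30 N, 0.3 N m at 30 to 50 N. Snug is 8 to 55 N, best near 25 N.
- block: White ceramic setting block, 44 x 44 mm and about 60 mm tall, let into the stand's base under the spindle's foot. Origin at the centre of its underside. Its top starts about 1 to 4 mm below the foot, differing each time: too fine for measured heights, so feel for it.
- beaker: Glass beaker, 68 mm dia, 90 mm tall, standing beside the stand. Bystander. Origin at the centre of its underside.
- reagent: Amber reagent bottle, 60 mm dia, 130 mm tall, standing beside the stand. Bystander. Origin at the centre of its underside.
- probe: Lying electrode probe, 145 mm long, 16 mm thick, red head, on two small feet. Bystander. Origin below its shaft on the bench; its shaft lies along its x axis.

How it is judged:
By the outcome, as a careful person would: the job done as asked, in the order asked, and still so for the second after the job is handed in, with the robot touching nothing.
It also fails if it takes over 64 s, if anything falls off the work surface, if the arm or the gripper's body presses on something with over 40 N, if the wrist force passes 120 N, or if a joint passes its speed limit or range.

## Working session

There is one attempt and no reset: what is moved stays moved. The work goes in short steps, each a Python script; the robot and the scene stay as the last script left them, time stands still between calls to the robot, and variables do not carry over. Pictures are saved under pics/ and viewed, at most 10 in all, crops included, and the job is handed in when it is done.

```bash
ls; mkdir -p pics; python3 - <<'E'
from bench import bot, imaging
import cv2
for n in ("scene","side"):
    cv2.imwrite(f"pics/{n}0.png", imaging.capture(n)); print(imaging.camera_model(n))
print(bot.get_state())
E
```

```text
pics
{'K': array([[462.155943  ,   0.        , 319.16889565],
       [  0.        , 462.155943  , 242.40596717],
       [  0.        ,   0.        ,   1.        ]]), 'position': array([831.38142657, 412.60390095, 827.98104232]), 'rotation': array([ 0.60063088, -0.00286765,  2.45834846])}
{'K': array([[572.14447271,   0.        , 321.46203856],
       [  0.        , 572.14447271, 238.77824605],
       [  0.        ,   0.        ,   1.        ]]), 'position': array([392.00743092, 890.35377693, 669.23618099]), 'rotation': array([ 0.99985602,  0.00693045, -2.97027789])}
{'t': 0.1, 'qpos': array([-1.35522313e+00,  3.26879077e-01, -1.93474144e-01,  1.05198641e+00,
       -4.91927571e-06,  1.43659254e+00]), 'joint_velocities': array([ 0.00015049, -0.00106338,  0.00201945, -0.00121161,  0.00039829,
        0.00139783]), 'effort': array([ 7.52660744e-04, -4.44237721e+01,  2.63039303e+01,  7.92223000e-03,
       -7.37351547e-05,  1.12667772e-05]), 'tcp_pos': array([ 188.37573558, -516.19101208,  230.57875355]), 'orientation': array([-3.14006257e+00, -2.01620601e-04,  3.49776834e-01]), 'contact_force': array([-0.51654758,  0.55243552, -0.01563853]), 'wrist_torque': array([ 0.03273288,  0.00257578, -0.05860082]), 'gripper_force': 0.0, 'opening': 0.9945074333567484}
```

View pics/scene0.png

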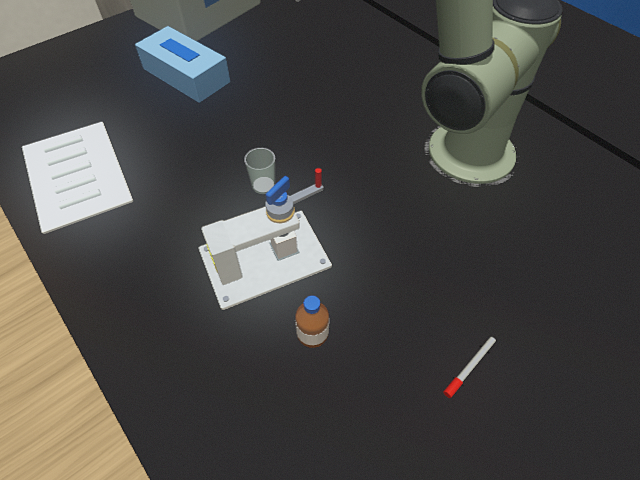

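View pics/side0.png

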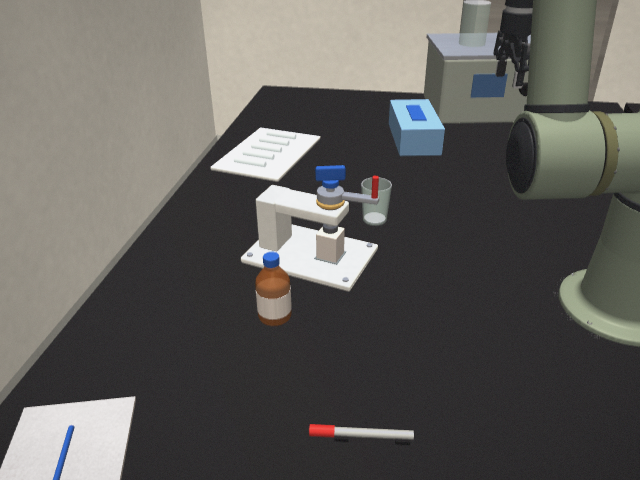

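The scene view shows the pin at about (319,178), the wing at (278,188) and the beaker at (261,170). In the side view the pin is at (375,188) and the wing at (330,173). Next I'll cast rays from these pixels.

```bash
cat > h.py <<'E'
import numpy as np, cv2
from bench import bot, solve_ik, imaging
from scipy.spatial.transform import Rotation as Ro
def ray(m,uv,fish=False):
    K=m["K"]; a=(uv[0]-K[0,2])/K[0,0]; b=(uv[1]-K[1,2])/K[1,1]
    if fish:
        r=np.hypot(a,b); s=np.sin(r)/max(r,1e-9); d=np.array([a*s,-b*s,-np.cos(r)])
    else: d=np.array([a,-b,-1.])
    R=np.asarray(m["rotation"]); R=R if R.shape==(3,3) else Ro.from_euler("xyz",R).as_matrix()
    return np.asarray(m["position"]),R@d/np.linalg.norm(d)
def onz(m,uv,z,fish=False):
    p,d=ray(m,uv,fish); return p+d*(z-p[2])/d[2]
def cross(r1,r2):
    (p,d),(q,e)=r1,r2; s=np.linalg.lstsq(np.c_[d,-e],q-p,rcond=None)[0]
    a,b=p+s[0]*d,q+s[1]*e; return (a+b)/2,np.linalg.norm(a-b)
def blobs(im,col,box=None,amin=20):
    b,g,r=[im[...,i].astype(int) for i in range(3)]
    m=(r>100)&(g<60)&(b<60) if col=="red" else (b>90)&(r<70)&(b>1.5*g)
    m=m.astype(np.uint8)
    if box: k=np.zeros_like(m); k[box[1]:box[3],box[0]:box[2]]=1; m*=k
    n,l,s,c=cv2.connectedComponentsWithStats(m)
    return [(c[i],s[i],(l==i)) for i in range(1,n) if s[i,4]>=amin]
E
python3 - <<'E'
from h import *
ms,mt=imaging.camera_model("scene"),imaging.camera_model("side")
a,b=cv2.imread("pics/scene0.png"),cv2.imread("pics/side0.png")
P=[blobs(a,"red",(300,150,340,200)),blobs(b,"red",(360,160,390,210))]
W=[blobs(a,"blue",(255,165,300,215)),blobs(b,"blue",(305,155,355,195))]
for q in P+W: print([(c.round(1),s) for c,s,_ in q])
print("pin",cross(ray(ms,P[0][0][0]),ray(mt,P[1][0][0])))
print("wing",cross(ray(ms,W[0][0][0]),ray(mt,W[1][0][0])))
for m,uv in((ms,(261,186)),(mt,(375,218))): print("beaker",onz(m,uv,0))
for m,uv in((ms,(312,300)),): print("reagent cap",onz(m,uv,128))
m=imaging.camera_model("wrist");print(m)
E
```

```text
[(array([318. , 176.6]), array([315, 168,   7,  19,  98], dtype=int32))]
[(array([374.5, 187.3]), array([372, 178,   7,  20, 119], dtype=int32))]
[(array([279. , 190.2]), array([266, 176,  24,  29, 333], dtype=int32))]
[(array([330. , 174.7]), array([315, 165,  31,  23, 551], dtype=int32))]
pin (array([458.12076915, -46.85138361, 181.18358829]), np.float64(1.7121301620629277))
wing (array([542.05381016, -54.42417033, 196.58565729]), np.float64(1.8272950321175558))
beaker [ 476.22949085 -238.16655395    0.        ]
beaker [ 468.12621083 -241.98510704    0.        ]
reagent cap [611.05612034 125.91999068 128.        ]
{'K': array([[371.64829954,   0.        , 318.54339388],
       [  0.        , 371.64829954, 247.75651065],
       [  0.        ,   0.        ,   1.        ]]), 'position': array([ 259.58840732, -489.32004812,  374.11587265]), 'rotation': array([-3.02394359e-01,  6.72625773e-04, -1.22043737e+00])}
```

```bash
python3 - <<'E'
from h import *
bot.move_ptp([505,-50,290],[np.pi,0,np.pi-0.05])
m=imaging.camera_model("wrist"); im=imaging.capture("wrist"); cv2.imwrite("pics/w1.png",im)
s=bot.get_state(); print(s["t"],s["tcp_pos"],s["qpos"],s["contact_force"],m["position"])
for c in("red","blue"):
    for k,st,l in blobs(im,c,amin=80): print(c,k,st,onz(m,k,203 if c=="red" else 213,True))
E
```

```text
2.1917 [504.95155604 -50.72684578 289.85791639] [-2.45572085e-01  2.13648647e-01 -1.93687391e-01  1.16364787e+00
 -1.49991105e-04 -1.94059403e-01] [-0.30317733 -0.57051008  0.59177391] [428.68290003 -45.71299985 433.41225336]
red [323.1483871  180.08387097] [316 171  16  21 155] [456.61782323 -44.52331693 203.        ]
red [609.48547718 186.6473029 ] [605 174  10  26 241] [461.85739945 180.50548046 203.        ]
blue [315.53705693 302.22502685] [ 295  267   41   79 1862] [534.60693398 -53.31313382 213.        ]
blue [499.71633752 323.28904847] [488 309  26  29 557] [562.33538396  81.03207057 213.        ]
```

View pics/w1.png

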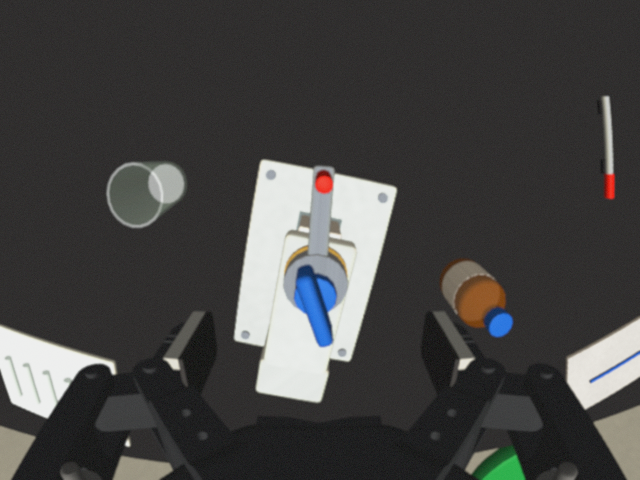

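The wrist view shows the pin top at (324,184), with the wing's top face running from (306,269) to (324,342). The path to the pin is clear, so I'll grip it and slacken.

```bash
python3 - <<'E'
from h import *
# camera pose recorded for w1 picture: arm unmoved since
m=imaging.camera_model("wrist")
a,b=onz(m,(306,270),213,True),onz(m,(323.5,341),213,True)
pin=onz(m,(324,184),203,True)
print(a,b,(a+b)/2,np.linalg.norm(a-b),np.arctan2(*(a-b)[1::-1])); ax=(a+b)/2
print(pin, np.linalg.norm(pin[:2]-ax[:2]), np.arctan2(*(pin-ax)[1::-1]))
E
```

```text
[511.66042575 -58.22813957 213.        ] [564.76150788 -49.54947708 213.        ] [538.21096681 -53.88880833 213.        ] 53.80561407001899 -2.9795883405243737
[459.09188722 -44.194408   203.        ] 79.71079069669177 3.0196711471837685
```

```bash
cat >> h.py <<'E'
AX=np.array([541.5,-54.2]); 
def pose(th,z,r=85,off=0): 
    e=np.array([np.cos(th),np.sin(th)]); t=np.array([-e[1],e[0]])
    return [*(AX+r*e+off*t),z],[np.pi,0,th]
def ft(th):
    f=bot.get_state()["contact_force"]; e=np.array([np.cos(th),np.sin(th)]); t=np.array([-e[1],e[0]])
    return f[:2]@t,f[:2]@e,f[2]
TH0=np.pi-0.104
E
python3 - <<'E'
from h import *
p,o=pose(TH0,225); bot.grip(0.6,40)
bot.move_ptp(p,o)
bot.movel(pose(TH0,172)[0]); print(bot.get_state()["t"],ft(TH0))
bot.grip(0.0,40); bot.dwell(0.2); s=bot.get_state(); print(s["t"],ft(TH0),s["opening"],s["gripper_force"],s["tcp_pos"])
cv2.imwrite("pics/w2.png",imaging.capture("wrist"))
E
```

```text
3.5417 (np.float64(-0.27202127053174263), np.float64(-0.36454455750540654), np.float64(-0.5865343222950964))
4.1833 (np.float64(-1.4360594662279482), np.float64(0.5206346718277045), np.float64(6.451875421934664)) 0.12507690369297952 38.982022404670715 [457.76717442 -45.31290944 172.98180383]
```

View pics/w2.png

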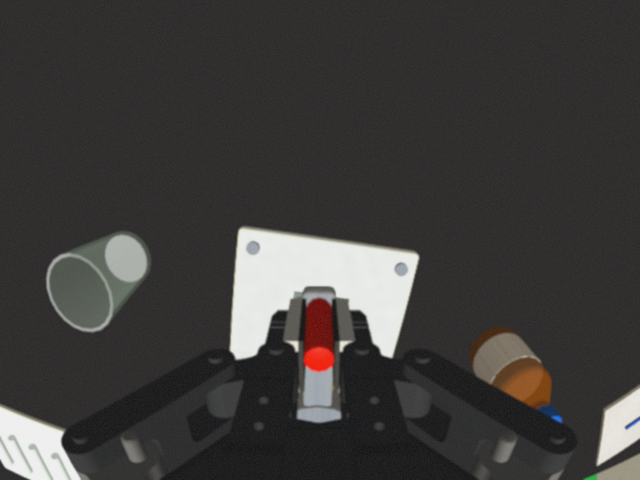

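The pin sits centred between the pads at (319,330) with little side force. Now I'll slacken the nut.

```bash
python3 - <<'E'
from h import *
for d in np.arange(0.08,0.73,0.08):
    p,o=pose(TH0+d,172); bot.movel(p,o,max_speed=40); s=bot.get_state()
    print(round(d,2),round(s["t"],2),np.round(ft(TH0+d),1),s["wrist_torque"].round(2),(s["tcp_pos"][:2]-p[:2]).round(1))
bot.dwell(.2);print(np.round(ft(TH0+d),1))
E
```

```text
0.08 4.55 [-3.4  2.7  9.2] [0.58 0.21 0.03] [0.7 0.4]
0.16 4.87 [-5.3  2.3 11.8] [ 0.93  0.45 -0.  ] [0.6 0.9]
0.24 5.18 [-5.1  3.4 15.2] [ 0.76  0.77 -0.  ] [0.4 0.5]
0.32 5.5 [-4.7  4.6 17.9] [ 0.69  1.02 -0.07] [0.3 0.3]
0.4 5.82 [-5.   5.2 20.9] [0.63 1.28 0.04] [0.2 0.1]
0.48 6.13 [-3.8  7.2 22.6] [ 0.5   1.52 -0.02] [ 0.2 -0.4]
0.56 6.45 [-4.1  7.8 25.5] [0.33 1.76 0.01] [ 0.2 -0.8]
0.64 6.77 [-6.   8.9 27.6] [0.2  1.94 0.03] [ 0.3 -1.2]
0.72 7.08 [-5.7  9.3 29.4] [0.04 2.01 0.03] [ 0.4 -1.6]
[-5.3  9.  29.9]
```

```bash
python3 - <<'E'
from h import *
print(bot.get_state()["tcp_pos"])
bot.grip(0.3,25); bot.dwell(.1); s=bot.get_state(); th=TH0+0.72
p,o=pose(th,174); bot.movel(p,o); print(np.round(ft(th),1),bot.get_state()["tcp_pos"])
bot.grip(0,25); bot.dwell(.1); print(np.round(ft(th),1))
for d in (0.76,.8):
    p,o=pose(TH0+d,174.1); bot.movel(p,o,max_speed=40);bot.dwell(.15); s=bot.get_state()
    print(round(d,2),round(s["t"],2),np.round(ft(TH0+d),1),s["tcp_pos"]-p)
E
```

```text
[ 472.53945991 -104.93377297  175.85510764]
[-0.4 -0.3  0.8] [ 472.22094762 -103.32367541  173.9496533 ]
[ 3.1 -0.  -1.3]
0.76 8.69 [-4.2  0.3  4.2] [-0.6661274   0.70501352 -0.09448611]
0.8 9.09 [-3.4  1.1  4.5] [-0.34213305  0.07268306  0.12694228]
```

```bash
python3 - <<'E'
from h import *
for d in (.83,.86,.89,.92):
    p,o=pose(TH0+d,174.1+5*(d-.8)-.3); bot.movel(p,o,max_speed=30);bot.dwell(.2); s=bot.get_state()
    print(round(d,2),round(s["t"],2),np.round(ft(TH0+d),1),s["tcp_pos"]-p)
E
```

```text
0.83 9.54 [-3.8  2.6  8.1] [-0.31475449 -0.10336971  0.37566619]
0.86 9.99 [-4.4  2.3  6.4] [-0.34535803 -0.16487205  0.40665678]
0.89 10.44 [-4.5  2.3  6.6] [-0.43444316 -0.20702853  0.38955499]
0.92 10.89 [-3.6  2.6  6.6] [-0.48104419 -0.30081285  0.37931494]
```

```bash
python3 - <<'E'
from h import *
bot.grip(0.5,25); th=TH0+.92
bot.movel(pose(th,240)[0],max_speed=200)
bot.move_ptp([AX[0]-35,AX[1],270],[np.pi,0,3.30]); s=bot.get_state(); print(s["t"],s["contact_force"].round(2),s["wrist_torque"].round(3))
m=imaging.camera_model("wrist"); im=imaging.capture("wrist"); cv2.imwrite("pics/w3.png",im); print(m)
E
```

```text
12.55 [-0.89 -0.   -0.49] [-0.019 -0.039 -0.021]
{'K': array([[371.64829954,   0.        , 318.54339388],
       [  0.        , 371.64829954, 247.75651065],
       [  0.        ,   0.        ,   1.        ]]), 'position': array([430.70519877, -65.28608361, 412.53151259]), 'rotation': array([-3.00360932e-01,  3.16609139e-04,  1.73099095e+00])}
```

View pics/w3.png

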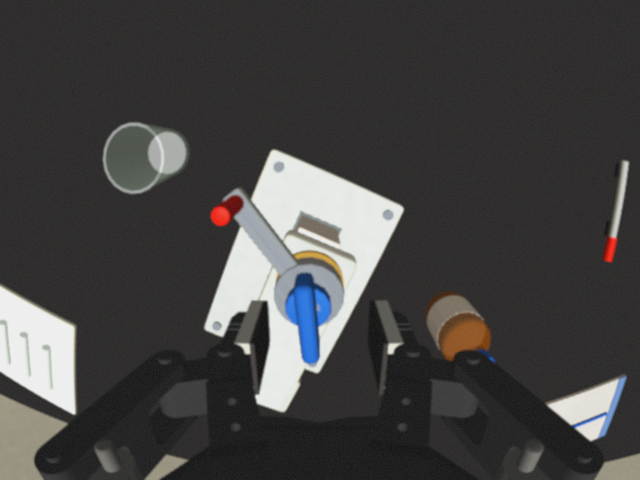

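The handle has swung anticlockwise, with the pin now at (221,215). The wing's top runs from (304,277) to (311,360), nearly in line with the tool.

```bash
python3 - <<'E'
from h import *
m=imaging.camera_model("wrist")
a,b=onz(m,(304.5,278),213,True),onz(m,(311,359),213,True); c=(a+b)/2; yaw=np.arctan2(*(a-b)[1::-1])%(2*np.pi)
print(a,b,c,np.linalg.norm(a-b),yaw)
AXn=(AX+c[:2])/2
bot.move_ptp([*AXn,240],[np.pi,0,yaw]); bot.movel([*AXn,181],max_speed=80)
s=bot.get_state(); print(s["t"],s["contact_force"].round(2),s["wrist_torque"].round(3))
bot.grip(0,60); bot.dwell(.2); s=bot.get_state(); print(AXn,s["t"],s["contact_force"].round(2),s["wrist_torque"].round(3),s["opening"],s["tcp_pos"])
cv2.imwrite("pics/w4.png",imaging.capture("wrist"))
E
```

```text
[511.15736532 -60.79076336 213.        ] [566.27889306 -48.58898592 213.        ] [538.71812919 -54.68987464 213.        ] 56.45587828945971 3.359441117899547
13.7833 [0.85 0.3  0.72] [ 0.045 -0.026  0.022]
[540.10906459 -54.44493732] 14.2917 [-1.46 -5.36  5.58] [-1.081  0.237  0.059] 0.32123132593540443 [541.00855234 -55.95541915 182.3641759 ]
```

View pics/w4.png

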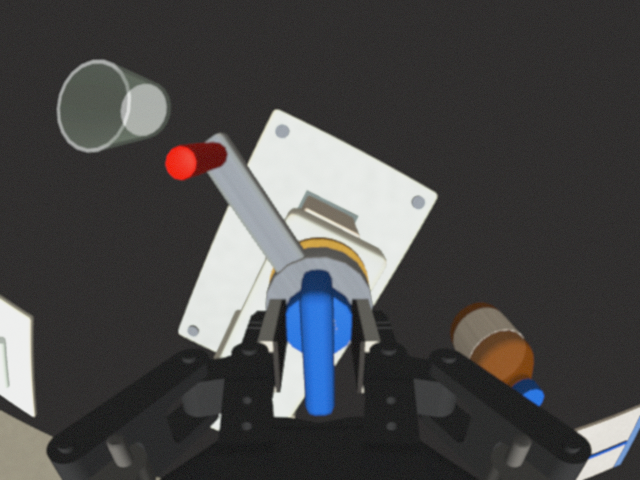

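The fingers stopped at 27 mm: they closed on the round hub below the wing, at about (318,320). I'll open, raise and grip again.

```bash
python3 - <<'E'
from h import *
bot.grip(0.5,40); A=np.array([541.0,-55.0]); bot.movel([*A,189.5]); 
bot.grip(0,40); bot.dwell(.2); s=bot.get_state(); print(s["t"],s["contact_force"].round(2),s["wrist_torque"].round(3),s["opening"],s["tcp_pos"],s["orientation"])
E
```

```text
15.4667 [ 0.53 -6.69 -1.47] [-0.926 -0.114  0.147] 0.13283044072335753 [541.0848182  -55.98137198 189.34657398] [-3.13985530e+00 -4.75194310e-04 -2.92441242e+00]
```

```bash
cat >> h.py <<'E'
def turn(A,yaw,z,n,stop,base=None,step=0.07):
    """clockwise steps; centre A follows the side force along the closing line"""
    T=[]
    for i in range(n):
        yaw-=step; z-=5*step
        bot.movel([*A,z],[np.pi,0,yaw],max_speed=30); bot.dwell(.2); s=bot.get_state()
        T.append(s["wrist_torque"][2]); f=s["contact_force"]
        print(round(s["t"],2),"yaw %.2f"%yaw,"Tz %.3f"%T[-1],f.round(1),A.round(2),"act yaw %.3f"%(s["orientation"][2]%(2*np.pi)))
        y=np.array([np.sin(yaw),-np.cos(yaw)]); A=A+y*np.clip(f[:2]@y*.06,-.4,.4)
        if base is not None and abs(T[-1]-base)>stop: break
    return A,yaw,z
E
python3 - <<'E'
from h import *
A=np.array([541,-56.2]); yaw=3.3594; bot.movel([*A,189.5],[np.pi,0,yaw]); bot.dwell(.2)
s=bot.get_state(); print(s["contact_force"],s["wrist_torque"])
print(turn(A,yaw,189.5,4,.4))
E
```

```text
[ 2.62518164 -2.52875634 -3.34647914] [-0.27325831 -0.35267957  0.13862197]
16.37 yaw 3.29 Tz -0.300 [ 0.8 -0.2 -2.3] [541.  -56.2] act yaw 3.290
16.82 yaw 3.22 Tz -0.297 [ 1.1  2.4 -4.2] [541.   -56.22] act yaw 3.221
17.27 yaw 3.15 Tz -0.276 [ 1.3  4.2 -5.1] [540.99 -56.08] act yaw 3.151
17.72 yaw 3.08 Tz -0.300 [ 2.8  5.4 -5.7] [540.99 -55.83] act yaw 3.081
(array([541.01104467, -55.49824347]), 3.0794000000000006, 188.10000000000002)
```

```bash
python3 - <<'E'
from h import *
print(turn(np.array([541.0,-55.5]),3.0794,188.1,12,.19,-.293))
E
```

```text
18.17 yaw 3.01 Tz -0.311 [ 3.   4.4 -5.8] [541.  -55.5] act yaw 3.012
18.62 yaw 2.94 Tz -0.294 [ 2.3  4.5 -6.1] [541.04 -55.21] act yaw 2.942
19.07 yaw 2.87 Tz -0.330 [ 1.9  4.5 -5.6] [541.1  -54.93] act yaw 2.872
19.52 yaw 2.80 Tz -0.286 [ 1.3  4.3 -5.1] [541.17 -54.65] act yaw 2.802
19.97 yaw 2.73 Tz -0.253 [ 1.6  5.2 -4. ] [541.26 -54.4 ] act yaw 2.731
20.42 yaw 2.66 Tz -0.246 [-0.1  4.6 -2.6] [541.39 -54.1 ] act yaw 2.660
20.87 yaw 2.59 Tz -0.112 [-0.6  4.3 -1.2] [541.51 -53.89] act yaw 2.590
21.32 yaw 2.52 Tz -0.002 [-1.7  4.7  1.5] [541.61 -53.72] act yaw 2.520
(array([541.70789453, -53.58076148]), 2.5194000000000014, 185.30000000000004)
```

```bash
python3 - <<'E'
from h import *
a=imaging.capture("side"); w=imaging.capture("wrist"); b=imaging.capture("scene")
a0=cv2.imread("pics/side0.png")
c=[cv2.resize(x[y0:y0+100,x0:x0+100],(400,300),interpolation=cv2.INTER_CUBIC) for x,x0,y0 in((a0,290,180),(a,290,180))]
d=[cv2.resize(b[150:250,240:340],(400,300)),cv2.resize(w,(400,300))]
cv2.imwrite("pics/m5.png",np.vstack([np.hstack(c),np.hstack(d)]))
E
```

```text
(no output)
```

View pics/m5.png

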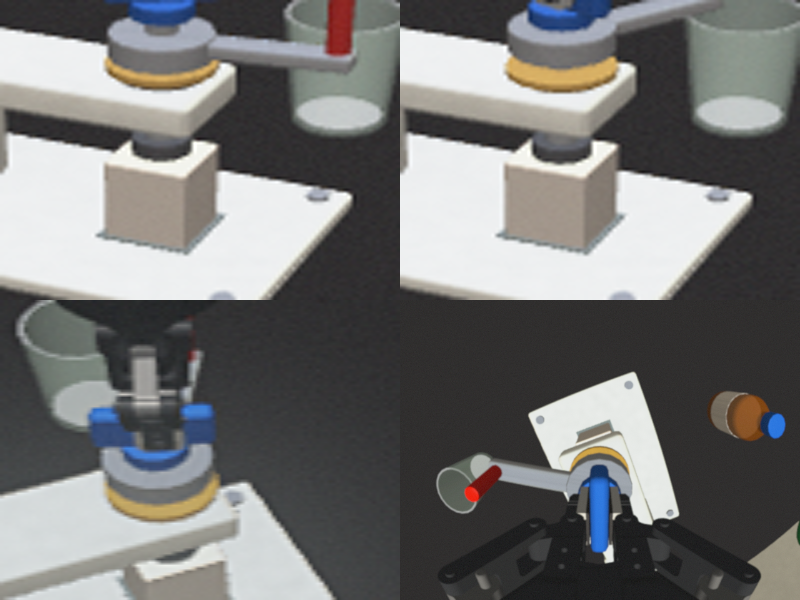

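The foot is down on the block (top right, about (560,150)). The handle stayed put, because its turn in the wrist view matches the tool's own 0.84 rad. The held torque rose about 0.25–0.3 N m, roughly 0.25 rad after contact, so the foot is snug. I'll let go, grip the pin again and start swinging clockwise.

```bash
cat >> h.py <<'E'
def swing(ds,dwell=0.,stop=99,zf=lambda d:170.2+5*d):
    for d in ds:
        p,o=pose(TH0+d,zf(d)); bot.movel(p,o,max_speed=60 if dwell==0 else 25)
        f0=ft(TH0+d)
        if dwell: bot.dwell(dwell)
        f=ft(TH0+d); s=bot.get_state()
        print("%.2f"%d,round(s["t"],2),"end",np.round(f0,1),"held",np.round(f,1),(s["tcp_pos"]-p).round(2))
        if max(f0[0],f[0])>stop: break
E
python3 - <<'E'
from h import *
s=bot.get_state(); c=s["tcp_pos"]; bot.grip(0.45,30); bot.movel([c[0],c[1],245],max_speed=200)
p,o=pose(TH0+.92,240); bot.move_ptp(p,o); bot.movel(pose(TH0+.92,174.8)[0],max_speed=120); print(ft(TH0+.92))
bot.grip(0,30); bot.dwell(.1); s=bot.get_state(); print(s["t"],s["opening"],ft(TH0+.92),s["tcp_pos"]-pose(TH0+.92,174.8)[0])
swing(np.arange(.82,-.01,-.1))
E
```

```text
(np.float64(0.4023683913048849), np.float64(0.2819741069533268), np.float64(0.5545558490727807))
24.85 0.133901781302153 (np.float64(-1.6294145592894957), np.float64(0.08812754061053486), np.float64(5.887682651906823)) [ 0.37639626 -0.04610208  0.87626053]
0.82 25.14 end [ 2.7 -1.6  4.9] held [ 2.7 -1.6  4.9] [ 1.39 -0.6   0.97]
0.72 25.43 end [ 1.1 -1.9  5.8] held [ 1.1 -1.9  5.8] [ 1.38 -0.4   0.93]
0.62 25.73 end [ 2.2 -2.3  5.8] held [ 2.2 -2.3  5.8] [ 1.46 -0.33  0.92]
0.52 26.02 end [ 2.5 -2.9  6.4] held [ 2.5 -2.9  6.4] [ 1.58 -0.31  0.92]
0.42 26.31 end [ 1.9 -4.3  6.4] held [ 1.9 -4.3  6.4] [ 1.73 -0.33  0.93]
0.32 26.6 end [ 2.2 -4.4  6.2] held [ 2.2 -4.4  6.2] [ 1.85 -0.39  0.92]
0.22 26.89 end [ 1.2 -4.6  5.1] held [ 1.2 -4.6  5.1] [ 1.94 -0.47  0.94]
0.12 27.18 end [ 1.1 -5.5  4.8] held [ 1.1 -5.5  4.8] [ 2.01 -0.57  0.95]
0.02 27.48 end [ 2.  -4.9  5.9] held [ 2.  -4.9  5.9] [ 2.08 -0.69  0.96]
```

```bash
python3 - <<'E'
from h import *
swing(np.arange(-.05,-1.31,-.06),.08,8)
E
```

```text
-0.05 27.95 end [ 4.  -4.9  4.8] held [ 2.9 -5.6  5.5] [ 2.02 -1.39  1.01]
-0.11 28.39 end [ 4.2 -5.2  5.6] held [ 3.8 -4.5  5.5] [ 1.98 -1.47  0.99]
-0.17 28.83 end [ 3.6 -5.5  6.3] held [ 3.7 -5.4  5.9] [ 1.93 -1.51  1.  ]
-0.23 29.27 end [ 3.2 -5.8  5.9] held [ 3.  -5.3  5. ] [ 1.88 -1.59  1.  ]
-0.29 29.72 end [ 2.6 -6.2  5.7] held [ 2.5 -5.4  5.6] [ 1.85 -1.65  1.02]
-0.35 30.16 end [ 2.8 -5.3  5.7] held [ 3.1 -6.1  6.6] [ 1.76 -1.66  1.02]
-0.41 30.6 end [ 3.5 -4.6  6.2] held [ 2.7 -6.1  5.8] [ 1.65 -1.83  1.04]
-0.47 31.04 end [ 4.  -4.9  8. ] held [ 3.1 -5.3  7.8] [ 1.42 -2.04  1.05]
-0.53 31.48 end [ 4.  -5.3  8. ] held [ 4.  -5.3  9.2] [ 1.2  -2.2   1.08]
-0.59 31.93 end [ 4.4 -4.6  9.5] held [ 4.8 -4.9  9.2] [ 1.   -2.31  1.13]
-0.65 32.37 end [ 6.1 -5.  10. ] held [ 6.5 -4.5 11.4] [ 0.57 -2.62  1.14]
-0.71 32.81 end [ 7.4 -5.4 12.4] held [ 6.6 -4.2 11.7] [ 0.17 -2.79  1.17]
-0.77 33.25 end [ 8.1 -5.4 13.8] held [ 7.8 -5.5 12.2] [-0.05 -2.99  1.17]
```

```bash
python3 - <<'E'
from h import *
swing(np.arange(-.82,-1.08,-.05),.08,11.3)
E
```

```text
-0.82 33.65 end [ 7.4 -4.7 13.8] held [ 7.3 -4.7 13.7] [-0.14 -2.88  1.2 ]
-0.87 34.05 end [ 6.7 -4.2 12.9] held [ 6.5 -5.4 12.9] [ 0.   -2.53  1.24]
-0.92 34.45 end [ 9.1 -5.  16.1] held [ 8.8 -5.  16.6] [-1.07 -3.06  1.27]
-0.97 34.85 end [ 8.2 -4.3 15.7] held [ 8.4 -5.2 16.1] [-0.87 -2.71  1.26]
-1.02 35.25 end [ 8.5 -4.2 15.7] held [ 8.4 -4.5 16.5] [-0.95 -2.58  1.31]
-1.07 35.65 end [ 9.  -5.3 16.4] held [ 8.3 -4.3 16.5] [-1.22 -2.52  1.33]
```

```bash
python3 - <<'E'
from h import *
s=bot.get_state(); print(s["opening"],s["gripper_force"],s["tcp_pos"],s["orientation"],pose(TH0-1.07,0))
w=imaging.capture("wrist"); a=imaging.capture("side")
cv2.imwrite("pics/m6.png",np.hstack([cv2.resize(w,(400,300)),cv2.resize(a[140:260,260:420],(400,300))]))
E
```

```text
0.1290784359653651 31.219182908535004 [507.43187694  21.67723232 166.18015567] [-3.13735541  0.00439344  1.97071219] ([np.float64(508.65042650500914), np.float64(24.195825916927447), 0], [3.141592653589793, 0, 1.967592653589793])
```

View pics/m6.png

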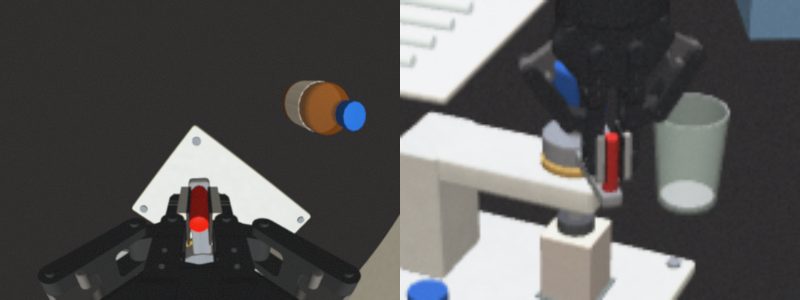

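```bash
python3 - <<'E'
from h import *
swing((-1.10,-1.13),.08,11)
E
```

```text
-1.10 36.08 end [ 8.6 -4.8 17.3] held [ 8.4 -4.7 17.6] [-1.41 -2.47  1.36]
-1.13 36.42 end [ 9.  -3.7 18.8] held [ 7.8 -4.  19.1] [-1.6  -2.36  1.36]
```

```bash
python3 - <<'E'
from h import *
p,o=pose(TH0-1.13,166); bot.movel(p,o); print(ft(TH0-1.13))
swing(np.arange(-1.14,-1.185,-.01),.03,10.8,lambda d:171.6+5*d)
E
```

```text
(np.float64(5.863244933867359), np.float64(-5.625732898598781), np.float64(8.775528869930797))
-1.14 36.95 end [ 7.2 -6.4 11.9] held [ 7.6 -6.  10.4] [-2.28 -2.63  0.16]
-1.15 37.23 end [ 9.6 -6.2 12. ] held [ 8.3 -6.7 11.2] [-2.55 -2.68  0.17]
-1.16 37.52 end [ 9.7 -6.3 12.5] held [ 9.  -5.5 12.2] [-2.67 -2.68  0.18]
-1.17 37.8 end [ 9.3 -6.1 12.2] held [ 9.2 -5.7 12.2] [-2.75 -2.62  0.19]
-1.18 38.08 end [ 8.9 -5.9 13.5] held [ 9.3 -5.1 13.4] [-2.8  -2.59  0.21]
```

```bash
python3 - <<'E'
from h import *
bot.grip(0.5); c=bot.get_state()["tcp_pos"]; bot.movel([c[0],c[1],275],max_speed=150)
s=bot.get_state(); print(s["t"],s["contact_force"])
cv2.imwrite("pics/w7.png",cv2.resize(imaging.capture("wrist"),(480,360)))
E
```

```text
39.3667 [ 0.1975961   0.35034273 -1.23675169]
```

View pics/w7.png

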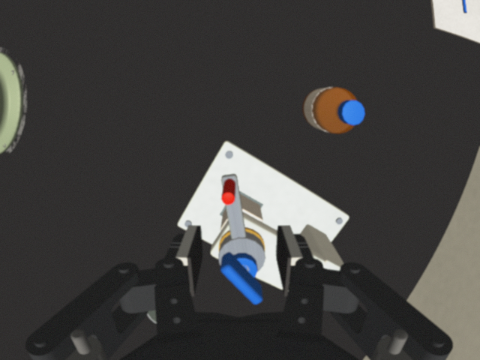

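The gripper is clear. The handle points to (228,190), and the wing still lies near 2.53 rad, so tightening didn't drag the spindle. I'll hand in.

```bash
python3 -c "
from bench import bot
print(bot.sign_off())"
```

```text
the job is handed in; nothing more can be done
None
```

The job is handed in at about 39 s: nut slackened, knob turned down until the foot felt snug on the block (torque up about 0.29 N m), nut retightened (peak push 9.7 N, just over the 9 N for firm), and everything let go without the arm going near the beaker, bottle or probe.

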